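# Pack the turned acorns into their lidded pots

## Task

Swing the clamp bar clear of the pocket tray, put one wooden acorn from the tray into each turned pot standing on the bench, and close every pot with the lid of its own size, seated flat. When all the pots are packed, swing the bar fully shut over the tray, where the acorns not needed stay. A lid whose pot is missing is left on the bench, and the jar of finish must not be knocked over.

Things in the scene. Friction and masses are not known exactly. Their poses are not given: they have to be found in the camera images.
- tray: wooden pocket tray fixed to the bench, 44 mm (its x) by 156 mm (its y), 16 mm high; origin at the centre of its underside. Four open pockets in a row, centres at its y = -57, -19, 19, 57 mm, each 36 x 34 mm, floor 4 mm and rims 14 to 16 mm above the bench. At y = 100 mm a steel post on a wooden foot (to y = 118 mm) carries the clamp bar
- clamp (a joint): flat aluminium clamp bar, 40 mm wide, swinging level on the post, 42 to 51 mm above the bench; it stays where it is left. 0 = fully shut over the row of acorns (bar along the tray's -y from the post), growing as the free end swings towards the tray's -x (the robot's side); it is square to the tray at 1.57, stops at 1.75
- clamp_grip (a point): centre of the top of the clamp bar's black upright handle, a round post 18 mm in diameter and 32 mm tall standing on the bar's free end, 180 mm from the hinge; this point is 83 mm above the bench
- clamp_hinge (a point): the clamp bar's vertical pivot axis, at the height of the bar's underside (42 mm above the bench)
- acorn0: one of four alike turned wooden acorns, standing in a tray pocket at the start: 34 mm tall, body 17 to 20 mm across up to 16 mm, straight-sided cap 24 mm across from 16 to 26 mm, then a small stem; origin at the centre of its foot, z along its axis to the stem. 12 g
- acorn1: one of four alike turned wooden acorns, standing in a tray pocket at the start: 34 mm tall, body 17 to 20 mm across up to 16 mm, straight-sided cap 24 mm across from 16 to 26 mm, then a small stem; origin at the centre of its foot, z along its axis to the stem. 12 g
- acorn2: one of four alike turned wooden acorns, standing in a tray pocket at the start: 34 mm tall, body 17 to 20 mm across up to 16 mm, straight-sided cap 24 mm across from 16 to 26 mm, then a small stem; origin at the centre of its foot, z along its axis to the stem. 12 g
- acorn3: one of four alike turned wooden acorns, standing in a tray pocket at the start: 34 mm tall, body 17 to 20 mm across up to 16 mm, straight-sided cap 24 mm across from 16 to 26 mm, then a small stem; origin at the centre of its foot, z along its axis to the stem. 12 g
- pot_small: small turned wooden pot, plain upright cylinder 48 mm across outside, 40 mm across inside, 46 mm tall, inner floor at 5 mm; origin at the centre of its underside, z up. May be absent
- lid_small: lid of the small pot, on the bench, knob up: disc 48 mm across, 5 to 10 mm above its origin; below it a spigot 35 mm across, 5 mm deep, that drops inside the pot's mouth; above it a round knob 16 mm across, from 10 to 28 mm. Origin at the centre of the spigot's underside, z up; on its pot 41 mm above the pot's origin. Present even if its pot is not
- pot_medium: medium turned wooden pot, plain upright cylinder 60 mm across outside, 52 mm across inside, 46 mm tall, inner floor at 5 mm; origin at the centre of its underside, z up. May be absent
- lid_medium: lid of the medium pot, on the bench, knob up: disc 60 mm across, 5 to 10 mm above its origin; below it a spigot 47 mm across, 5 mm deep, that drops inside the pot's mouth; above it a round knob 16 mm across, from 10 to 28 mm. Origin at the centre of the spigot's underside, z up; on its pot 41 mm above the pot's origin. Present even if its pot is not
- pot_large: large turned wooden pot, plain upright cylinder 72 mm across outside, 64 mm across inside, 46 mm tall, inner floor at 5 mm; origin at the centre of its underside, z up. May be absent
- lid_large: lid of the large pot, on the bench, knob up: disc 72 mm across, 5 to 10 mm above its origin; below it a spigot 59 mm across, 5 mm deep, that drops inside the pot's mouth; above it a round knob 16 mm across, from 10 to 28 mm. Origin at the centre of the spigot's underside, z up; on its pot 41 mm above the pot's origin. Present even if its pot is not
- finish_jar: glass jar of wood finish, 60 mm across, 85 mm tall, steel cap; origin at the centre of its underside, z up

How it is judged (in metres and radians):
On the way, in this order (a step that is already met when the one before it is completed fails the run):
1. the clamp bar is swung clear of the tray (at least 1.2 rad) (value of joint clamp above 1.2 rad), for 0.2 s.
2. every pot present holds one acorn and wears its own lid, seated, the bar still clear (horizontal distance between any of acorn0, acorn1, acorn2, acorn3 and pot_small below 0.02 m and horizontal distance between lid_small and pot_small below 0.006 m and z of lid_small in the frame of pot_small between 0.036 and 0.0445 m and angle between each of lid_small, pot_small, lid_medium, pot_medium, lid_large, pot_large's own z axis and vertical below 0.1 rad and height (world z) of each of pot_small, pot_medium, pot_large below 0.012 m and horizontal distance between any of acorn0, acorn1, acorn2, acorn3 and pot_medium below 0.026 m and horizontal distance between lid_medium and pot_medium below 0.006 m and z of lid_medium in the frame of pot_medium between 0.036 and 0.0445 m and horizontal distance between any of acorn0, acorn1, acorn2, acorn3 and pot_large below 0.032 m and horizontal distance between lid_large and pot_large below 0.006 m and z of lid_large in the frame of pot_large between 0.036 and 0.0445 m and height (world z) of each of acorn0, acorn1, acorn2, acorn3 below 0.042 m and value of joint clamp above 1 rad), for 0.2 s.
At the end, for the whole second after the job is handed in: Each pot present stands upright on the bench at rest with exactly one acorn inside and its own lid seated (within 6 mm of centred, spigot in the mouth, level within 0.1 rad); every other acorn is in the tray; a lid without its pot lies on the bench; the clamp bar is shut (below 0.1 rad) (horizontal distance between any of acorn0, acorn1, acorn2, acorn3 and pot_small below 0.02 m and not (horizontal distance between each of acorn1, acorn0 and pot_small below 0.02 m) and not (horizontal distance between each of acorn2, acorn0 and pot_small below 0.02 m) and not (horizontal distance between each of acorn2, acorn1 and pot_small below 0.02 m) and not (horizontal distance between each of acorn3, acorn0 and pot_small below 0.02 m) and not (horizontal distance between each of acorn3, acorn1 and pot_small below 0.02 m) and not (horizontal distance between each of acorn3, acorn2 and pot_small below 0.02 m) and horizontal distance between lid_small and pot_small below 0.006 m and z of lid_small in the frame of pot_small between 0.036 and 0.0445 m and angle between each of lid_small, pot_small, lid_medium, pot_medium, lid_large, pot_large's own z axis and vertical below 0.1 rad and height (world z) of each of pot_small, pot_medium, pot_large below 0.012 m and horizontal distance between any of acorn0, acorn1, acorn2, acorn3 and pot_medium below 0.026 m and not (horizontal distance between each of acorn1, acorn0 and pot_medium below 0.026 m) and not (horizontal distance between each of acorn2, acorn0 and pot_medium below 0.026 m) and not (horizontal distance between each of acorn2, acorn1 and pot_medium below 0.026 m) and not (horizontal distance between each of acorn3, acorn0 and pot_medium below 0.026 m) and not (horizontal distance between each of acorn3, acorn1 and pot_medium below 0.026 m) and not (horizontal distance between each of acorn3, acorn2 and pot_medium below 0.026 m) and horizontal distance between lid_medium and pot_medium below 0.006 m and z of lid_medium in the frame of pot_medium between 0.036 and 0.0445 m and horizontal distance between any of acorn0, acorn1, acorn2, acorn3 and pot_large below 0.032 m and not (horizontal distance between each of acorn1, acorn0 and pot_large below 0.032 m) and not (horizontal distance between each of acorn2, acorn0 and pot_large below 0.032 m) and not (horizontal distance between each of acorn2, acorn1 and pot_large below 0.032 m) and not (horizontal distance between each of acorn3, acorn0 and pot_large below 0.032 m) and not (horizontal distance between each of acorn3, acorn1 and pot_large below 0.032 m) and not (horizontal distance between each of acorn3, acorn2 and pot_large below 0.032 m) and horizontal distance between lid_large and pot_large below 0.006 m and z of lid_large in the frame of pot_large between 0.036 and 0.0445 m and height (world z) of each of acorn0, acorn1, acorn2, acorn3 below 0.042 m and ((x of acorn0 in the frame of tray between -0.022 and 0.022 m and y of acorn0 in the frame of tray between -0.078 and 0.078 m) or horizontal distance between acorn0 and pot_small below 0.02 m or horizontal distance between acorn0 and pot_medium below 0.026 m or horizontal distance between acorn0 and pot_large below 0.032 m) and ((x of acorn1 in the frame of tray between -0.022 and 0.022 m and y of acorn1 in the frame of tray between -0.078 and 0.078 m) or horizontal distance between acorn1 and pot_small below 0.02 m or horizontal distance between acorn1 and pot_medium below 0.026 m or horizontal distance between acorn1 and pot_large below 0.032 m) and ((x of acorn2 in the frame of tray between -0.022 and 0.022 m and y of acorn2 in the frame of tray between -0.078 and 0.078 m) or horizontal distance between acorn2 and pot_small below 0.02 m or horizontal distance between acorn2 and pot_medium below 0.026 m or horizontal distance between acorn2 and pot_large below 0.032 m) and ((x of acorn3 in the frame of tray between -0.022 and 0.022 m and y of acorn3 in the frame of tray between -0.078 and 0.078 m) or horizontal distance between acorn3 and pot_small below 0.02 m or horizontal distance between acorn3 and pot_medium below 0.026 m or horizontal distance between acorn3 and pot_large below 0.032 m) and height (world z) of each of lid_small, lid_medium, lid_large below 0.05 m and value of joint clamp below 0.1 rad and linear speed of each of pot_small, lid_small, pot_medium, lid_medium, pot_large, lid_large below 0.02 m/s); the robot touches nothing.
It fails at once if the jar of finish is knocked over (angle between finish_jar's own z axis and vertical above 0.6 rad).
Of pot_small, pot_medium, pot_large only 2 to 3 are there at a start; the rules pass over those that are not, and their reading is None.
At some moment in a run one of pot_small, lid_small, pot_medium, lid_medium, pot_large, lid_large may be knocked a few centimetres aside while the robot is not near it.
It also fails if it takes over 210 s, if anything falls off the work surface, if the arm or the gripper's body presses on something with over 40 N, if the wrist force passes 120 N, or if a joint passes its speed limit or range.

## Robot

A 6-joint arm with a two-finger parallel gripper is mounted at the origin on the work surface. World frame = base frame: x ahead of the robot, y to its left, z up, the work surface at z = 0. Lengths are in mm, angles in rad, forces in N, time in s.
With the tool pointing down it reaches from about 300 to 775 mm from the base axis. Payload 14.6 kg.
Tool frame: the origin (TCP) lies on the centre line of the jaws, within the pads' length; the fingertips stand 19 mm ahead of it and the grasp point (between the pads) is the TCP (bot.tip_reach is the distance from the TCP to the fingertips, in mm); y points along the fingers, x is the direction in which the jaws open and shut, and the axes are right-handed (so a half turn about y gives the same grasp; the last joint's range is limited). The gripper opens to 85 mm and grips with 20 to 120 N. Pads are 22 mm wide; open, the fingers measure 114 mm over their backs; the gripper's body (76 mm by 85 mm) begins 54 mm behind the grasp point. The pads swing forward as they close: fully open they stand 13 mm farther back than shut.
Start: joints at [1.05, 0.3, 1.521, -0, 1.321, -0.067], TCP at [241.107, 494.325, 250.281] pointing down, gripper open.
Joint ranges: [-3.03, 3.03], [-0.79, 2.21], [0.23, 2.52], [-1.04, 4.18], [0, 3.07], [-2.55, 2.55]. Speed limits (rad/s): [2.22, 2.22, 2.57, 3.14, 3.14, 3.14].

## Interface

Orientations are given as a unit quaternion [w, x, y, z].
In Python, from rig import bot gives the robot as it stands. Calls block until the motion is done:
- bot.move_to(position, orientation): joint-space move of the TCP to a pose.
- bot.servo_line(position, attitude=None, speed=150, until_force=None): straight line of the TCP; attitude=None keeps the orientation; speed is the mean speed in mm/s. With until_force (N) it stops when the force on the tool has changed by that much, and returns True; else False.
- bot.move_joints(angles): joint-space move.
- bot.move_gripper(opening, grip_force=None): finger opening in mm; grip_force is the grip in N (None keeps the last); returns when the fingers have stopped.
- bot.dwell(seconds).
- bot.ik(position, orientation): joint angles nearest the present ones, or None.
- bot.read_state(): the state.
- bot.read_camera(name): name is "scene" or "side" or "wrist"; returns a dict with "image" (400x640x3 uint8, blue, green, red), "depth" (400x640 float32, mm along the optical axis (not along the pixel's ray), 0 where there is no reading), "fovy" (degrees; the focal length in pixels is half the picture's height over the tangent of half this angle, whatever the lens; pixels are square), "cx", "cy" (the principal point, pixels), "eye" and "attitude" of the camera in the world; the wrist camera has in their place "mount" (4x4, takes a point from camera to tool coordinates, whose origin is the TCP and whose axes are the tool frame's). Camera axes: x right, y down, z forward; pixel columns grow to the right and rows downward; lengths in mm; the calibration is good to about 2 mm. A picture is of the moment at which its call begins: read the wrist's pose just before it.
A pose or a line that the arm cannot do raises bot.MotionError and nothing moves.
- bot.finish_job(): hands the job in, once; it reports no verdict.
The state is a dict: "clock": time; "joint_positions": joint angles; "qvel": joint speeds; "effort": joint torques, N m; "ee_pos": TCP position; "tool_rot": TCP orientation; "ft_force": force on the tool from outside, world axes, zero at the start; "moment": the same for the moment, N m; "grip_width": finger opening in mm.
Only numpy, scipy, OpenCV 4.12 (cv2) and the standard library are available. Lean on these libraries where they do the work, as an engineer would, in place of code of your own. Each camera call takes 0.05 s, during which the arm holds its last target.

## Working session

There is one attempt and no reset: what is moved stays moved. The work goes in short steps, each a Python script; the robot and the scene stay as the last script left them, time stands still between calls to the robot, and variables do not carry over. Pictures are saved under pics/ and viewed, and the job is handed in when it is done.

```bash
ls; mkdir -p pics; cat > h.py <<'E'
import numpy as np, cv2
from scipy.spatial.transform import Rotation as R
def q2m(q): return R.from_quat([q[1],q[2],q[3],q[0]]).as_matrix()
def f_of(c): return c['image'].shape[0]/2/np.tan(np.radians(c['fovy'])/2)
def cam_pose(c,st=None):
    if 'mount' in c:
        M=np.array(c['mount']); T=np.eye(4); T[:3,:3]=q2m(st['tool_rot']); T[:3,3]=st['ee_pos']
        P=T@M; return P[:3,:3],P[:3,3]
    a=np.array(c['attitude']); 
    return (q2m(a) if a.size==4 else a), np.array(c['eye'])
def ray(c,pose,u,v):
    f=f_of(c); d=np.array([(u-c['cx'])/f,(v-c['cy'])/f,1.]); return pose[0]@d
def onplane(c,pose,u,v,z):
    d=ray(c,pose,u,v); t=(z-pose[1][2])/d[2]; return pose[1]+t*d
def cloud(c,pose):
    f=f_of(c); h,w=c['depth'].shape; u,v=np.meshgrid(np.arange(w),np.arange(h)); d=c['depth']
    P=np.stack([(u-c['cx'])/f*d,(v-c['cy'])/f*d,d],-1); return P@pose[0].T+pose[1]
def proj(c,pose,p):
    q=pose[0].T@(np.array(p)-pose[1]); f=f_of(c); return c['cx']+f*q[0]/q[2], c['cy']+f*q[1]/q[2]
E
python3 - <<'E'
from rig import bot
from h import *
s=bot.read_state(); print(s)
for n in ['scene','side','wrist']:
    c=bot.read_camera(n); cv2.imwrite(f'pics/{n}0.png',c['image']); print(n,{k:v for k,v in c.items() if k not in('image','depth')},(c['depth']>0).mean())
    np.save(f'pics/{n}0.npy',c,allow_pickle=True)
E
```

```text
pics
{'clock': 0.0, 'joint_positions': array([ 1.05041461e+00,  3.00476755e-01,  1.52160526e+00, -7.84828618e-06,
        1.32069744e+00, -6.65761412e-02]), 'qvel': array([ 0.00101167,  0.00097256, -0.00106984,  0.00088457,  0.0010262 ,
       -0.00041058]), 'effort': array([-1.51927299e-03, -5.43504918e+01, -3.61793518e+01, -1.10413607e-04,
        4.05296101e-03,  4.80222070e-05]), 'ee_pos': array([240.99687803, 494.14452613, 249.70797242]), 'tool_rot': array([-0.59946328,  0.59986438,  0.37433546, -0.37507261]), 'ft_force': array([-0.27169579, -0.18116112, -0.14508579]), 'moment': array([-0.04795137,  0.0344914 ,  0.0208376 ]), 'grip_width': 85.54355499861244}
scene {'fovy': 51.06361754836321, 'cx': 325.88099880578125, 'cy': 205.8130144710707, 'eye': array([1251.81443616,  -17.50802871,  846.1498922 ]), 'attitude': array([-0.2459498 ,  0.64968029,  0.67753803, -0.24159144])} 0.99588671875
side {'fovy': 53.351308482893366, 'cx': 320.6813736274897, 'cy': 201.04897553761467, 'eye': array([ 549.44395945, -721.63905204,  695.06973291]), 'attitude': array([-0.41504266,  0.90967365, -0.00658307,  0.01378782])} 0.99585546875
wrist {'fovy': 59.804469480967114, 'cx': 325.44291660466035, 'cy': 200.41597910276775, 'mount': array([[ 9.99999761e-01,  5.53984872e-04,  4.12782584e-04,
         3.40621520e-01],
       [-2.39082147e-04, -2.83071283e-01,  9.59098843e-01,
        -1.23280075e+02],
       [ 6.48173145e-04, -9.59098713e-01, -2.83071083e-01,
         7.18449921e+01],
       [ 0.00000000e+00,  0.00000000e+00,  0.00000000e+00,
         1.00000000e+00]])} 0.99616015625
```

View pics/scene0.png

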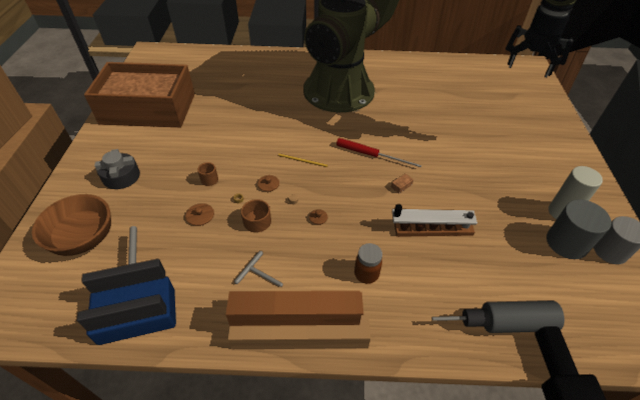

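View pics/side0.png

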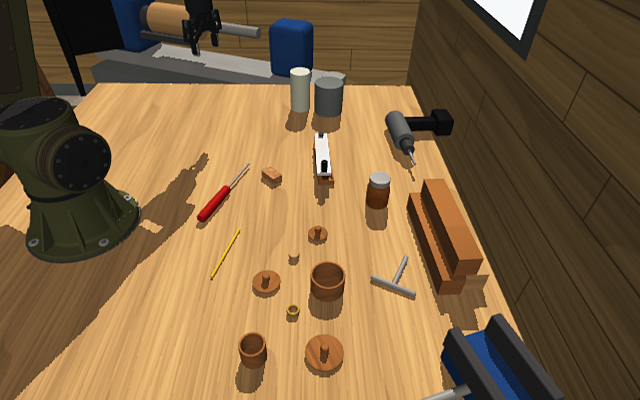

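View pics/wrist0.png

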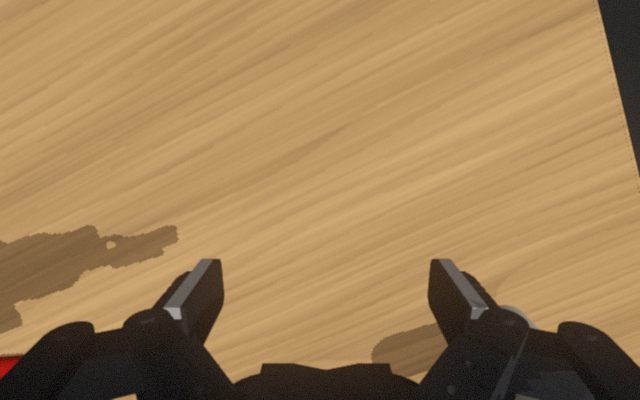

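The scene view shows two pots: a small one at (207,174) and a larger one at (257,215). It also shows three lids, at (199,214), (268,184) and (317,216), the tray with the shut bar at (434,222), and the jar at (368,264). Next I measure them from the depth clouds.

```bash
cat > meas.py <<'E'
from h import *
from scipy import ndimage
import sys
def top(c,pose,zlo=4,zhi=120,box=(250,850,-420,420)):
    P=cloud(c,pose); m=(c['depth']>0)&(P[...,2]>zlo)&(P[...,2]<zhi)&(P[...,0]>box[0])&(P[...,0]<box[1])&(P[...,1]>box[2])&(P[...,1]<box[3])
    l,n=ndimage.label(m)
    for i in range(1,n+1):
        k=l==i
        if k.sum()<25: continue
        p=P[k]; v,u=np.nonzero(k)
        hi=p[p[:,2]>p[:,2].max()-6]
        print('px(%d,%d) n%d x%.0f..%.0f y%.0f..%.0f zmax%.1f topc %.1f %.1f'%(u.mean(),v.mean(),k.sum(),p[:,0].min(),p[:,0].max(),p[:,1].min(),p[:,1].max(),p[:,2].max(),*hi[:,:2].mean(0)))
if __name__=='__main__':
  for n in ['scene','side']:
    c=np.load(f'pics/{n}0.npy',allow_pickle=True).item(); pose=cam_pose(c)
    P=cloud(c,pose); m=(P[...,0]>300)&(P[...,0]<800)&(abs(P[...,1])<400)&(abs(P[...,2])<20); print(n,'bench z',np.median(P[...,2][m]))
    top(c,pose)
E
python3 meas.py
```

```text
scene bench z -0.7930795443176635
px(365,149) n459 x282..383 y-5..238 zmax27.3 topc 311.9 57.5
px(207,172) n362 x429..479 y-377..-331 zmax48.9 topc 454.6 -353.1
px(401,182) n252 x419..478 y149..209 zmax24.1 topc 449.9 178.3
px(267,182) n282 x433..494 y-219..-160 zmax29.3 topc 463.6 -188.6
px(237,197) n57 x508..538 y-274..-249 zmax14.5 topc 521.4 -261.5
px(292,198) n60 x508..533 y-125..-103 zmax16.3 topc 521.6 -115.3
px(255,214) n722 x556..632 y-237..-166 zmax48.1 topc 593.8 -202.7
px(199,213) n494 x544..619 y-385..-315 zmax30.1 topc 583.1 -350.5
px(432,220) n1965 x526..626 y138..347 zmax85.7 topc 595.7 147.9
px(317,216) n219 x551..600 y-69..-24 zmax29.7 topc 576.4 -46.7
px(367,262) n907 x707..766 y45..104 zmax88.6 topc 734.2 74.1
px(255,270) n357 x691..781 y-227..-117 zmax13.8 topc 744.9 -182.2
px(150,279) n1375 x784..850 y-420..-341 zmax113.5 topc 802.5 -391.4
px(318,292) n467 x812..850 y-195..59 zmax104.8 topc 845.3 -39.4
px(504,306) n692 x816..850 y273..420 zmax68.2 topc 841.4 372.6
side bench z -1.5456608052320462
px(399,135) n549 x806..850 y228..420 zmax66.0 topc 837.8 366.9
px(
[... 262 characters left out ...]
 x806..850 y-224..59 zmax102.2 topc 843.3 -73.5
px(317,233) n236 x548..594 y-73..-25 zmax28.3 topc 571.0 -48.5
px(233,237) n41 x362..380 y-93..-29 zmax8.9 topc 370.7 -59.9
px(293,254) n84 x505..526 y-129..-105 zmax15.0 topc 515.2 -117.9
px(395,279) n373 x684..775 y-230..-120 zmax13.0 topc 737.0 -188.6
px(327,280) n923 x552..623 y-241..-168 zmax46.8 topc 587.8 -204.2
px(265,281) n516 x429..488 y-220..-162 zmax28.2 topc 458.9 -190.9
px(292,310) n85 x506..528 y-275..-249 zmax12.6 topc 517.2 -263.3
px(461,352) n1508 x780..850 y-420..-344 zmax111.3 topc 796.7 -393.9
px(252,349) n749 x425..473 y-380..-331 zmax48.3 topc 448.2 -355.9
px(323,352) n1142 x543..613 y-387..-316 zmax29.8 topc 577.0 -352.1
```

```bash
cat >> h.py <<'E'
def quat(th):
    c,s=np.cos(th),np.sin(th); M=np.array([[c,0,-s],[s,0,c],[0,-1,0]])
    q=R.from_matrix(M).as_quat(); return [q[3],q[0],q[1],q[2]]
def look(bot,tag):
    st=bot.read_state(); c=bot.read_camera('wrist'); cv2.imwrite(f'pics/{tag}.png',c['image'])
    c['st']=st; np.save(f'pics/{tag}.npy',c,allow_pickle=True)
    return c,cam_pose(c,st)
E
python3 - <<'E'
from rig import bot
from h import *
s=bot.read_state(); M=q2m(s['tool_rot']); print(M.round(2), bot.tip_reach)
for th in np.arange(-180,181,45):
    print(th,[ (None if (j:=bot.ik(p,quat(np.radians(th)))) is None else j[5].round(2)) for p in ([590,150,75],[410,320,75],[590,200,250],[590,-203,60],[450,-354,60],[580,-351,60],[574,-47,60])])
E
```

```text
[[ 0.44 -0.   -0.9 ]
 [ 0.9  -0.    0.44]
 [-0.   -1.    0.  ]] 19.0
-180 [None, np.float64(-2.55), None, None, np.float64(2.41), np.float64(2.54), None]
-135 [np.float64(2.54), None, None, np.float64(1.97), np.float64(1.63), np.float64(1.76), np.float64(2.21)]
-90 [np.float64(1.76), np.float64(2.16), np.float64(1.84), np.float64(1.18), np.float64(0.84), np.float64(0.97), np.float64(1.43)]
-45 [np.float64(0.97), np.float64(1.38), np.float64(1.05), np.float64(0.4), np.float64(0.05), np.float64(0.19), np.float64(0.64)]
0 [np.float64(0.19), np.float64(0.59), np.float64(0.27), np.float64(-0.39), np.float64(-0.73), np.float64(-0.6), np.float64(-0.15)]
45 [np.float64(-0.6), np.float64(-0.19), np.float64(-0.52), np.float64(-1.18), np.float64(-1.52), np.float64(-1.38), np.float64(-0.93)]
90 [np.float64(-1.38), np.float64(-0.98), np.float64(-1.3), np.float64(-1.96), np.float64(-2.3), np.float64(-2.17), np.float64(-1.72)]
135 [np.float64(-2.17), np.float64(-1.76), np.float64(-2.09), None, None, None, np.float64(-2.5)]
180 [None, np.float64(-2.55), None, None, np.float64(2.41), np.float64(2.54), None]
```

```bash
python3 - <<'E'
from rig import bot
from h import *
from meas import top
bot.move_to([590,250,260],quat(0))
c,p=look(bot,'tray1'); print(bot.read_state()['clock'])
P=cloud(c,p); print('bench',np.median(P[...,2][(abs(P[...,2])<10)]))
top(c,p)
E
```

```text
1.7667
bench -0.3087876068361197
px(593,66) n9478 x808..850 y234..411 zmax68.0 topc 838.8 363.9
px(326,176) n9046 x565..621 y140..348 zmax84.4 topc 592.0 151.0
px(106,275) n1876 x296..381 y45..241 zmax26.7 topc 320.4 89.7
px(198,227) n1630 x418..476 y151..211 zmax24.0 topc 446.7 182.3
px(429,323) n908 x701..714 y59..101 zmax86.5 topc 708.4 80.7
px(533,322) n141 x835..850 y59..62 zmax32.6 topc 844.9 60.8
px(523,397) n73 x818..838 y-24..-14 zmax59.2 topc 837.3 -16.3
```

View pics/tray1.png

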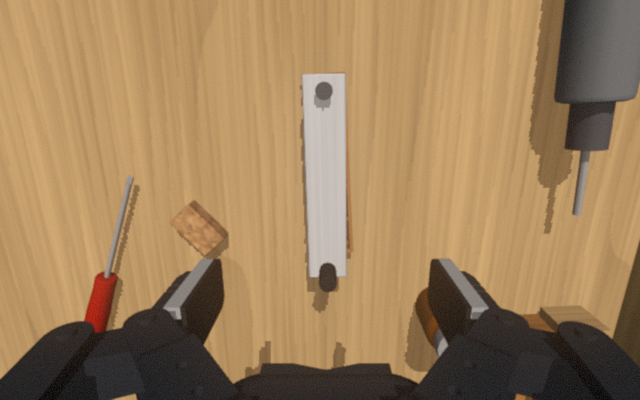

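The wrist view shows the shut bar from (324,75) to (327,275), the hinge bolt at (324,90) and the black handle at (328,278). The cork block at (198,228) is in the sweep area, but it is only 24 mm high. I'll take exact numbers for the bar and handle now.

```bash
python3 - <<'E'
from h import *
c=np.load('pics/tray1.npy',allow_pickle=True).item(); p=cam_pose(c,c['st']); P=cloud(c,p)
reg=(P[...,0]>540)&(P[...,0]<650)&(P[...,1]>120)&(P[...,1]<360)
h=P[reg&(P[...,2]>78)]; print('handle top',len(h),h.min(0),h.max(0),h.mean(0))
b=reg&(c['image'].min(-1)>120)&(P[...,2]>40)&(P[...,2]<60); print('bar z',np.median(P[b][:,2]),b.sum())
r=cv2.minAreaRect(P[b][:,:2].astype(np.float32)); print(r)
im=cv2.cvtColor(c['image'],cv2.COLOR_BGR2GRAY); 
m=(im[75:105,310:338]<90).astype(np.uint8); v,u=np.nonzero(m); print('bolt px',u.mean()+310,v.mean()+75,m.sum(), onplane(c,p,u.mean()+310,v.mean()+75,57), np.median(P[75:105,310:338][m>0][:,2]))
# same handle in scene and side: dark top
for n in ['scene','side']:
    k=np.load(f'pics/{n}0.npy',allow_pickle=True).item(); q=cam_pose(k); Q=cloud(k,q)
    g=(Q[...,0]>540)&(Q[...,0]<650)&(Q[...,1]>120)&(Q[...,1]<360); hh=Q[g&(Q[...,2]>78)]; print(n,hh.mean(0),len(hh))
E
```

```text
handle top 29202 [540.00546153 141.67423513  78.0682338 ] [649.99965909 323.0674315  383.36792816] [596.611871   263.17066747 308.34487557]
bar z 50.66097507293165 7721
((589.9012451171875, 242.33047485351562), (39.71146011352539, 204.4838104248047), 1.3793458938598633)
bolt px 326.0 87.0 1 [590.07975261 332.59077651  57.        ] 59.53896137506888
scene [595.94582046 147.87719964  81.83261742] 37
side [589.76242979 145.48731823  80.79246171] 24
```

```bash
cat > clamp.py <<'E'
from h import *
H=np.array([587.8,331.0]); T0=0.024
def gp(a,off=0):  # handle position at angle a
    al=a-T0
    return H+180*np.array([-np.sin(al),-np.cos(al)])
def arc(bot,a0,a1,z,n,f=35,speed=120):
    for a in np.linspace(a0,a1,n+1)[1:]:
        if bot.servo_line([*gp(a),z],quat(T0-a),speed=speed,until_force=f):
            print('force stop at',a,bot.read_state()['ft_force']); return a
    return a1
E
python3 - <<'E'
from rig import bot
from h import *
from clamp import *
print(gp(0))
bot.move_gripper(30,20)
bot.move_to([*gp(0),125],quat(T0))
print(bot.servo_line([*gp(0),75],speed=80,until_force=10), bot.read_state()['ft_force'])
arc(bot,0,1.72,75,10)
s=bot.read_state(); print(s['ee_pos'],s['ft_force'],s['clock'])
bot.servo_line([*gp(1.70),75],quat(T0-1.70))
bot.servo_line([*gp(1.70),150])
bot.move_to([590,250,260],quat(0))
look(bot,'tray2'); print(bot.read_state()['clock'])
E
```

```text
[592.11958529 151.05183751]
False [-0.15424862 -0.39372213  0.41857714]
[409.22304922 352.57923863  74.76736122] [-0.7467887   0.36969718  0.01605789] 7.9083
10.575
```

View pics/tray2.png

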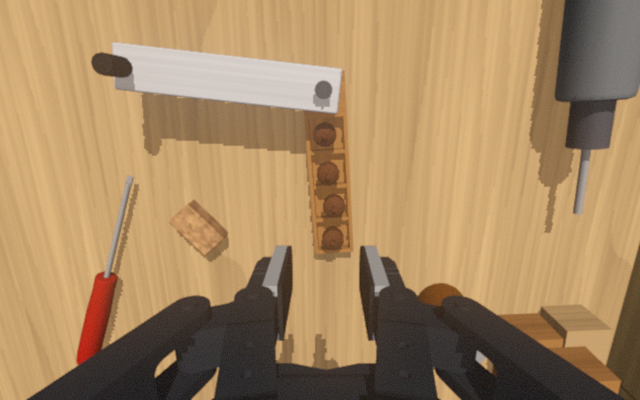

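The bar is now at about 1.68 rad, with its handle at (112,65). The four acorns show at (333,238), (333,205), (328,173) and (324,134). I'll measure the first two.

```bash
cat > ac.py <<'E'
from h import *
from scipy import ndimage
def acorns(c,p):
    P=cloud(c,p); m=(P[...,2]>22)&(P[...,2]<41.5)&(P[...,0]>565)&(P[...,0]<615)&(P[...,1]>150)&(P[...,1]<310)
    l,n=ndimage.label(ndimage.binary_opening(m)); out=[]
    for i in range(1,n+1):
        k=l==i
        if k.sum()<40: continue
        q=P[k]; cnt=np.column_stack(np.nonzero(k))[:,::-1].astype(np.float32)
        (u,v),r=cv2.minEnclosingCircle(cnt)
        xy,rr=cv2.minEnclosingCircle(q[:,:2].astype(np.float32))
        st=q[q[:,2]>q[:,2].max()-3]
        print('px %.0f %.0f'%(u,v),'ray@z26',onplane(c,p,u,v,26)[:2].round(1),'cloud',np.round(xy,1),'r%.1f'%rr,'ztop %.1f'%q[:,2].max(),'stem',st.mean(0).round(1),'zmed',np.median(q[:,2]).round(1))
        out.append(xy)
    return out
E
python3 - <<'E'
from ac import *
c=np.load('pics/tray2.npy',allow_pickle=True).item(); acorns(c,cam_pose(c,c['st']))
E
```

```text
px 324 134 ray@z26 [588.6 287. ] cloud [588.8 287.3] r11.8 ztop 39.2 stem [588.9 287.2  37.6] zmed 32.5
px 328 173 ray@z26 [592.6 246.7] cloud [592.3 246.9] r12.0 ztop 39.1 stem [592.3 246.9  37.7] zmed 32.5
px 334 206 ray@z26 [599.  211.2] cloud [598.9 211.3] r12.1 ztop 39.2 stem [598.8 211.3  37.8] zmed 32.5
px 332 238 ray@z26 [597.8 173.4] cloud [597.7 173.6] r11.9 ztop 39.4 stem [597.8 173.4  37.8] zmed 32.3
```

```bash
cat >> ac.py <<'E'
def objs(c,p,box=(400,660,-420,0)):
    P=cloud(c,p); m=(c['depth']>0)&(P[...,2]>4)&(P[...,2]<60)&(P[...,0]>box[0])&(P[...,0]<box[1])&(P[...,1]>box[2])&(P[...,1]<box[3])
    l,n=ndimage.label(ndimage.binary_opening(m)); out=[]
    for i in range(1,n+1):
        k=l==i
        if k.sum()<300: continue
        q=P[k]; zt=np.percentile(q[:,2],99.5)
        def fit(sel):
            s=q[sel]; 
            if len(s)<20: return None
            xy,r=cv2.minEnclosingCircle(s[:,:2].astype(np.float32)); return np.round([*xy,r],1), np.round(np.median(s[:,2]),1)
        v,u=np.nonzero(k)
        print('px(%d,%d) n%d ztop%.1f'%(u.mean(),v.mean(),k.sum(),zt),'top',fit(q[:,2]>zt-3),'disc',fit((q[:,2]>7.5)&(q[:,2]<12)) if zt<38 else fit(q[:,2]>40))
E
python3 - <<'E'
from rig import bot
from ac import *
g=[597.8,173.5]
bot.move_gripper(46,25)
bot.move_to([*g,110],quat(T0:=0.024))
print(bot.servo_line([*g,38],speed=100,until_force=8))
bot.move_gripper(10,25)
print('w',bot.read_state()['grip_width'])
bot.servo_line([*g,120],speed=120)
print('w',bot.read_state()['grip_width'])
bot.move_to([520,-260,300],quat(0))
c,p=look(bot,'pots1'); print(bot.read_state()['grip_width'],bot.read_state()['clock'])
objs(c,p)
E
```

```text
False
w 22.78604906527094
w 22.38354118593218
22.583204115950323 15.3917
px(322,27) n435 ztop15.7 top (array([ 517.4, -114. ,   11.7]), np.float64(13.8)) disc (array([ 517.1, -114.3,   11.5]), np.float64(11.4))
px(348,84) n3260 ztop47.2 top (array([ 544.2, -174.8,   35.8]), np.float64(45.6)) disc (array([ 544.2, -174.8,   35.8]), np.float64(45.4))
px(272,97) n2214 ztop28.8 top (array([ 460.4, -187.6,    7.9]), np.float64(27.4)) disc (array([ 460.5, -187.5,   29.9]), np.float64(9.8))
px(372,228) n2159 ztop28.8 top (array([ 579.4, -349.2,    8. ]), np.float64(27.4)) disc (array([ 579.5, -349.6,   35.9]), np.float64(10.0))
px(267,238) n1409 ztop47.0 top (array([ 450.9, -353.1,   23.9]), np.float64(45.5)) disc (array([ 451. , -353.1,   23.9]), np.float64(45.1))
```

View pics/pots1.png

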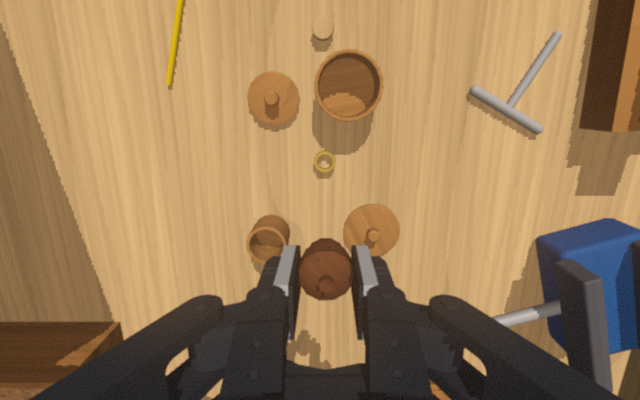

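The picture shows that the large pot has already been knocked. It was at (591,-203) and is now at (544,-175), pixel (348,84). The small pot is unmoved at pixel (267,238). The acorn is held between the jaws. I place it in the small pot first.

```bash
python3 - <<'E'
from rig import bot
from ac import *
g=[451,-353.1]
bot.move_to([*g,120],quat(0.024))
print(bot.servo_line([*g,69],speed=100,until_force=8))
bot.dwell(0.2)
bot.move_gripper(34,25); bot.dwell(0.3)
bot.servo_line([*g,130],speed=150)
# acorn 2
g=[598.9,211.3]
bot.move_gripper(44,25)
bot.move_to([*g,110],quat(0.024))
print(bot.servo_line([*g,38],speed=100,until_force=8))
bot.move_gripper(10,25)
print('w',bot.read_state()['grip_width'])
bot.servo_line([*g,120],speed=120)
bot.move_to([520,-260,300],quat(0))
c,p=look(bot,'pots2'); print(bot.read_state()['grip_width'],bot.read_state()['clock'])
objs(c,p)
E
```

```text
False
False
w 22.502403375980816
22.45461524190423 24.5167
px(322,27) n435 ztop15.6 top (array([ 517. , -114.2,   11.7]), np.float64(13.7)) disc (array([ 517.8, -115.7,   11.5]), np.float64(11.6))
px(348,84) n3218 ztop47.2 top (array([ 544.2, -174.9,   35.8]), np.float64(45.7)) disc (array([ 544.2, -174.9,   35.8]), np.float64(45.5))
px(272,97) n2211 ztop28.5 top (array([ 460.5, -187.6,    8. ]), np.float64(27.4)) disc (array([ 460.5, -187.5,   29.8]), np.float64(9.8))
px(372,228) n2173 ztop28.6 top (array([ 579.2, -349.1,    8.1]), np.float64(27.5)) disc (array([ 579.4, -349.3,   36.1]), np.float64(9.9))
px(267,238) n1480 ztop46.9 top (array([ 450.6, -352.8,   23.9]), np.float64(45.5)) disc (array([ 450.8, -353.4,   24.4]), np.float64(45.2))
```

View pics/pots2.png

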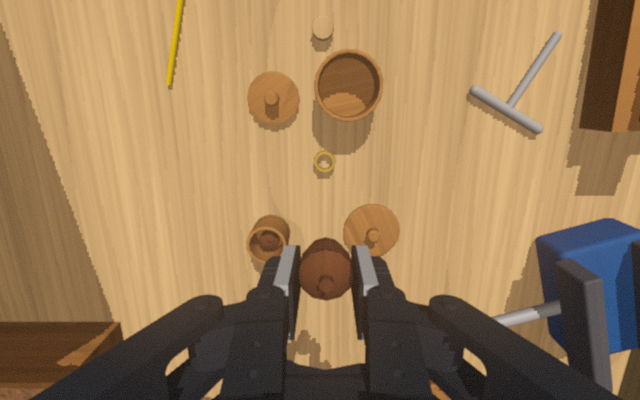

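The acorn is in the small pot, at pixel (268,240). Next I put the second acorn in the large pot and fetch the large lid.

```bash
cat >> ac.py <<'E'
def picklid(bot,g,th=0.0):
    bot.move_gripper(40,40)
    bot.move_to([*g,110],quat(th))
    print('touch',bot.servo_line([*g,32.5],speed=80,until_force=8),bot.read_state()['ee_pos'][2])
    bot.move_gripper(5,40); print('w',bot.read_state()['grip_width'])
    bot.servo_line([*g,130],speed=100)
E
python3 - <<'E'
from rig import bot
from ac import *
g=[544.2,-174.9]
bot.move_to([*g,120],quat(0.024))
print(bot.servo_line([*g,69],speed=100,until_force=8))
bot.dwell(0.2)
bot.move_gripper(36,25); bot.dwell(0.3)
bot.servo_line([*g,130],speed=150)
picklid(bot,[579.4,-349.4])
bot.move_to([520,-260,300],quat(0))
c,p=look(bot,'pots3'); print(bot.read_state()['grip_width'],bot.read_state()['clock'])
objs(c,p)
E
```

```text
False
touch False 33.171252169135364
w 13.483834307066353
13.904999493050145 31.7583
px(322,26) n437 ztop16.0 top (array([ 517.2, -114.2,   11.8]), np.float64(13.9)) disc (array([ 516.5, -115.8,   11.4]), np.float64(11.5))
px(349,83) n3326 ztop47.2 top (array([ 544.1, -174.9,   35.7]), np.float64(45.6)) disc (array([ 544.2, -174.7,   35.9]), np.float64(45.4))
px(273,97) n2228 ztop29.0 top (array([ 460.6, -187.9,    7.7]), np.float64(27.5)) disc (array([ 460.2, -187.5,   29.9]), np.float64(9.7))
```

View pics/pots3.png

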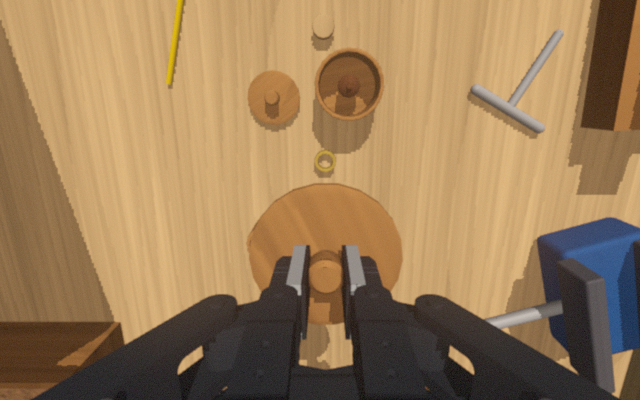

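The large pot holds its acorn upright at pixel (349,85), and the lid is held level. I'll check how the lid is centred in the jaws, then place it.

```bash
cat >> ac.py <<'E'
def held(c,p,R0):
    """held lid: disc points relative to TCP; algebraic circle fit of image-visible outline"""
    P=cloud(c,p); t=np.array(c['st']['ee_pos']); D=P-t
    m=(np.hypot(D[...,0],D[...,1])<R0+12)&(D[...,2]<-17)&(D[...,2]>-36)&(c['depth']>0)
    l,n=ndimage.label(m); k=l==1+np.argmax([ (l==i).sum() for i in range(1,n+1)]); q=D[k]
    A=np.column_stack([q,np.ones(len(q))]); pl=np.linalg.lstsq(np.column_stack([q[:,:2],np.ones(len(q))]),q[:,2],rcond=None)[0]
    xy,r=cv2.minEnclosingCircle(q[:,:2].astype(np.float32))
    print('held disc',np.round(xy,1),round(r,1),'z',np.median(q[:,2]).round(1),'tilt',pl[:2].round(3))
    # far edge (largest y) and x-extent
    print('xmin %.1f xmax %.1f ymax %.1f'%(q[:,0].min(),q[:,0].max(),q[:,1].max()))
    return xy
E
python3 - <<'E'
from ac import *
c=np.load('pics/pots3.npy',allow_pickle=True).item(); held(c,cam_pose(c,c['st']),36)
E
```

```text
held disc [0.1 0.3] 36.1 z -23.4 tilt [-0.002 -0.016]
xmin -35.7 xmax 36.1 ymax 36.2
```

```bash
cat >> ac.py <<'E'
def placelid(bot,g,th=0.0):
    bot.move_to([*g,110],quat(th))
    bot.servo_line([*g,84],speed=60)
    print('touch',bot.servo_line([*g,71.5],speed=15,until_force=6),bot.read_state()['ee_pos'],bot.read_state()['ft_force'])
E
python3 - <<'E'
from rig import bot
from ac import *
placelid(bot,[544.1,-175.0])
bot.dwell(0.2); print(bot.read_state()['ee_pos'][2])
E
```

```text
touch True [ 544.06035114 -174.95678633   74.11792393] [-1.66171605  0.86506775  5.5199718 ]
74.1108144746147
```

Contact came at TCP z 74.1 against an expected seat height of 74.4, so the lid is seated. I release it and look at the result and the small lid.

```bash
python3 - <<'E'
from rig import bot
from ac import *
bot.move_gripper(36,40)
bot.servo_line([544.1,-175,130],speed=100)
bot.move_to([540,-110,280],quat(0))
c,p=look(bot,'pots4'); print(bot.read_state()['clock'])
objs(c,p)
E
```

```text
35.8417
px(355,104) n1540 ztop29.0 top (array([572.6, -44.5,   7.9]), np.float64(27.5)) disc (array([572.6, -44.4,  23.9]), np.float64(9.8))
px(305,167) n350 ztop15.4 top (array([ 517.4, -113.6,   11.7]), np.float64(13.7)) disc None
px(329,223) n3542 ztop53.3 top (array([ 544.7, -174.4,   35.6]), np.float64(51.2)) disc (array([ 544.3, -174.8,   36.1]), np.float64(50.8))
px(259,226) n1806 ztop28.3 top (array([ 460.6, -187.2,    7.9]), np.float64(27.3)) disc (array([ 460.3, -187.1,   30. ]), np.float64(9.8))
```

View pics/pots4.png

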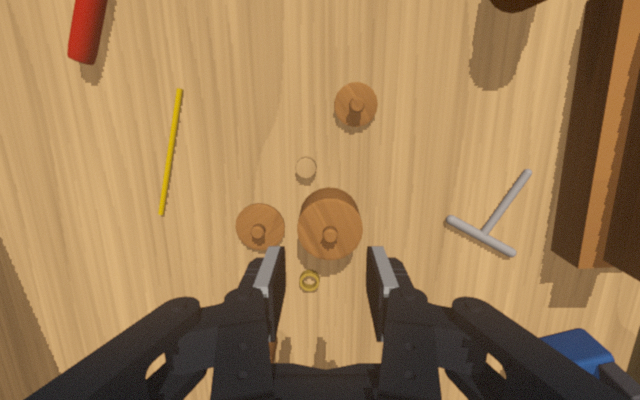

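The large lid sits flat on its pot at pixel (329,225), with its disc top at 51 mm. The small lid is at pixel (355,104).

```bash
python3 - <<'E'
from rig import bot
from ac import *
picklid(bot,[572.6,-44.5])
bot.move_to([480,-330,300],quat(0))
c,p=look(bot,'pots5'); print(bot.read_state()['grip_width'],bot.read_state()['clock'])
objs(c,p); held(c,p,24)
E
```

```text
touch False 32.99975289588843
w 13.665937381758711
14.099692477735662 40.7667
px(387,24) n3245 ztop54.2 top (array([ 544.3, -176.8,   34.6]), np.float64(51.7)) disc (array([ 544.3, -175. ,   36.1]), np.float64(50.9))
px(306,31) n2585 ztop28.7 top (array([ 460.4, -187.8,    7.8]), np.float64(27.4)) disc (array([ 460.3, -187.5,   29.9]), np.float64(9.8))
px(299,184) n1531 ztop47.2 top (array([ 450.7, -352.9,   23.8]), np.float64(45.6)) disc (array([ 450.7, -353.1,   24. ]), np.float64(45.3))
held disc [0.3 0.8] 23.8 z -23.5 tilt [-0.001 -0.08 ]
xmin -23.5 xmax 23.9 ymax 24.4
```

View pics/pots5.png

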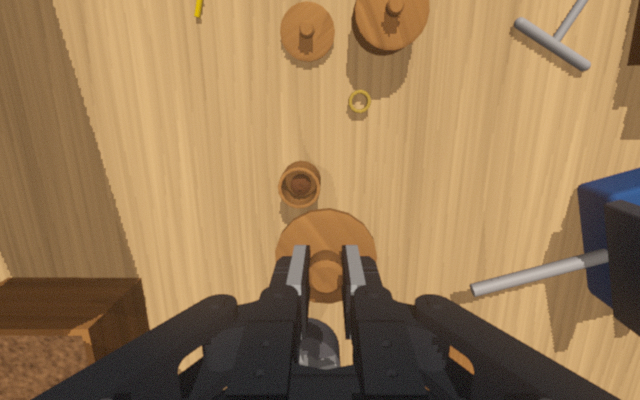

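The small pot is at pixel (299,184) with its acorn inside, and the small lid is held. I place it.

```bash
python3 - <<'E'
from rig import bot
from ac import *
placelid(bot,[450.5,-353.4])
bot.dwell(0.2); print(bot.read_state()['ee_pos'][2])
E
```

```text
touch True [ 450.49600648 -353.39339725   74.1013302 ] [-1.21666611  0.07803994  6.69797132]
74.08365693486711
```

```bash
python3 - <<'E'
from rig import bot
from ac import *
bot.move_gripper(36,40)
bot.servo_line([450.5,-353.4,130],speed=100)
bot.move_to([500,-300,300],quat(0))
c,p=look(bot,'pots6'); print(bot.read_state()['clock'])
objs(c,p)
bot.move_to([590,250,260],quat(0))
c,p=look(bot,'tray3'); acorns(c,p)
P=cloud(c,p); b=(c['image'].min(-1)>110)&(P[...,2]>44)&(P[...,2]<58)&(P[...,0]<640)&(P[...,1]>280)
r=cv2.minAreaRect(P[b][:,:2].astype(np.float32)); print(r,b.sum())
E
```

```text
44.8667
px(370,42) n4417 ztop53.4 top (array([ 544.2, -175.1,   35.6]), np.float64(51.3)) disc (array([ 544.3, -174.8,   36.1]), np.float64(50.9))
px(290,59) n2427 ztop28.9 top (array([ 460.5, -187.6,    7.9]), np.float64(27.3)) disc (array([ 460.4, -187.5,   30. ]), np.float64(9.8))
px(284,208) n1495 ztop57.6 top None disc (array([ 451.1, -353. ,   24. ]), np.float64(50.6))
px 323 133 ray@z26 [588.5 287.1] cloud [588.9 287.2] r11.9 ztop 39.6 stem [589.  287.1  37.9] zmed 32.5
px 327 172 ray@z26 [592.5 246.9] cloud [592.3 246.9] r11.9 ztop 39.2 stem [592.2 246.8  37.7] zmed 32.5
((500.82818603515625, 339.03289794921875), (40.0626106262207, 205.16082763671875), 83.79033660888672) 9825
```

View pics/pots6.png

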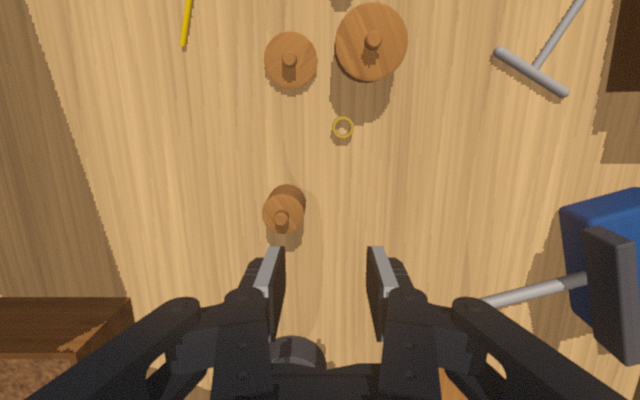

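View pics/tray3.png

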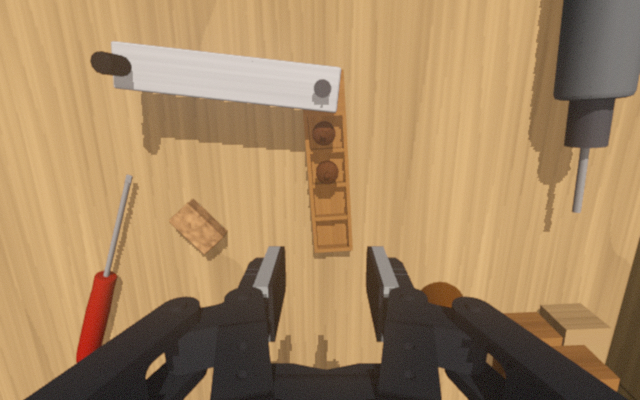

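Both lids are seated and level: the disc tops are at 50.6 and 50.9 mm, within 1 mm of the pots' centres. The two spare acorns stand in the tray at pixels (323,133) and (327,172), and the bar is at 1.70 rad. I close the bar now.

```bash
python3 - <<'E'
from rig import bot
from ac import *
from clamp import *
bot.move_gripper(30,20)
bot.move_to([*gp(1.695),130],quat(T0-1.695))
print(bot.servo_line([*gp(1.695),75],speed=80,until_force=10))
a=arc(bot,1.695,-0.03,75,11,f=20)
s=bot.read_state(); print(s['ee_pos'],s['ft_force'])
bot.servo_line([*gp(a+0.03),75],quat(T0-a-0.03))
bot.servo_line([*gp(a+0.03),160],speed=100)
bot.move_to([590,250,260],quat(0))
c,p=look(bot,'tray4'); print(bot.read_state()['clock'])
P=cloud(c,p); b=(c['image'].min(-1)>120)&(P[...,2]>44)&(P[...,2]<58)&(P[...,0]<640)&(P[...,0]>540)&(P[...,1]>120)
print(cv2.minAreaRect(P[b][:,:2].astype(np.float32)))
bot.move_to([500,-300,300],quat(0))
c,p=look(bot,'pots7'); objs(c,p)
c=bot.read_camera('scene'); cv2.imwrite('pics/scene_end.png',c['image'])
bot.move_joints([1.05,0.3,1.521,0,1.321,-0.067])
c=bot.read_camera('side'); cv2.imwrite('pics/side_end.png',c['image'])
E
```

```text
False
[596.49521893 151.47115745  74.62190741] [ 0.7279499   0.45974619 -0.3209852 ]
55.85
((590.6864013671875, 242.43624877929688), (39.94807815551758, 204.42137145996094), 1.8058284521102905)
px(368,43) n4344 ztop53.4 top (array([ 544.4, -175. ,   35.6]), np.float64(51.2)) disc (array([ 544.2, -175. ,   36. ]), np.float64(50.9))
px(289,60) n2407 ztop28.8 top (array([ 460.4, -187.6,    7.9]), np.float64(27.4)) disc (array([ 460.3, -187.6,   29.9]), np.float64(9.8))
px(283,208) n1495 ztop58.1 top None disc (array([ 450.9, -353.3,   24.2]), np.float64(50.6))
```

View pics/tray4.png

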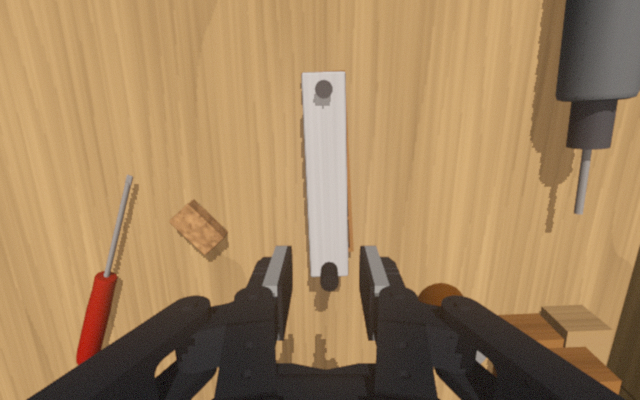

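View pics/side_end.png

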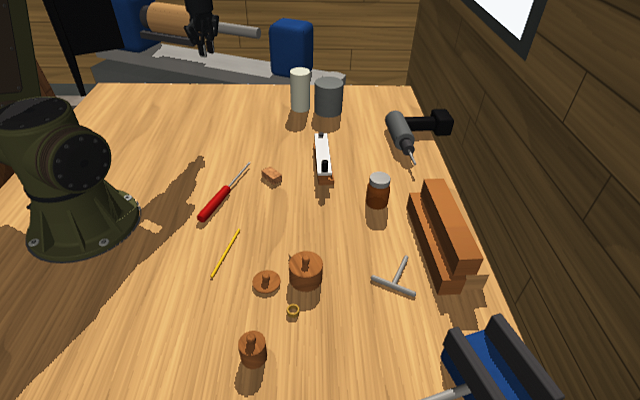

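The bar is shut at pixel (326,175) and lies along the tray, and both pots wear their lids. The medium lid lies on the bench, and the jar stands at pixel (377,190). The arm is clear, so I hand in.

```bash
python3 -c "
from rig import bot
print(bot.read_state()['clock']); print(bot.finish_job())"
```

```text
60.95
the job is handed in; nothing more can be done
None
```

The job is done and handed in after 61 s. The hand-in call gives no verdict, so the outcome rests on my own measurements below.

**What I did:**
- I swung the clamp bar out to about 1.70 rad and put one acorn in each pot present, the small and the large; the medium pot was absent.
- I seated the small and large lids on their own pots, then swung the bar shut over the two spare acorns. The medium lid was left on the bench.
- The large pot was knocked about 55 mm aside early in the run. I saw this in the wrist picture and used its new position.

**Last checks:**

| Item | Measured |
|---|---|
| Large lid, disc top | 50.9 mm (51 mm expected) |
| Small lid, disc top | 50.6 mm (51 mm expected) |
| Lid centres against pot centres | within about 1 mm |
| Bar against its first picture | 0.4° further round, so at least as shut as at the start |
| Spare acorns | both in their pockets just before the bar closed |
| Finish jar | standing |

**Disagreements:** at the start the scene and side cameras differed by about 6 mm in x, so I used the wrist camera for grasping and placing. The small lid's tilt in the jaws read 0.08 rad. I put that down to stray finger and knob points in the fit. It met the pot at the expected seat height, but I did not measure its level again after release. No check failed.

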